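# Prise open the wiring box cover

### The job

Pick up the flat blade tool and lever open the hinged cover of the wider of the two grey wiring boxes: slip the blade in through the notch under the cover's front edge, above the little sill opposite the hinge, and prise the cover up until it stands at least half way to upright and stays there by itself. Use only the blade on the cover, never the gripper, and leave the narrower box's cover shut. Then set the tool back down on the bench, lying flat as it was, without dropping it.

Things in the scene. Friction and masses are not known exactly. Their poses are not given: they have to be found in the camera images.
- blade_tool: Loose blade tool, 130 g. Origin: centre of the handle's flat underside; x runs to the blade's tip, z up. Black handle block 90 mm long (x -45 to 45), 20 wide (y), 28 high (z 0 to 28). Steel blade x 45 to 125 (the tip), 25 wide, 3 thick, level, mid-plane at z = 16. Balances near x = 30; grip the handle from above across its 20 mm width at x = 20 to 25.
- wide_notch (a point): WIDE wiring box (grey, 120 mm deep, 150 wide, 60 high, fixed): centre of its notch, on the front wall's outer face, 51 mm above the bench. x points level into the box, z up. Notch 60 wide (y), 18 high (z -9 to 9), under the cover; a sill as wide juts 12 mm out in front, top at z = -10. Inside free down to 28 mm above the bench. Hinge (two steel barrels): x = 120, z = 9.5, along y.
- wide_cover (a joint): Its cover's angle (plate 120 x 150 x 5 mm, 80 g, flush with the front face, hinged at the far edge): 0 shut, grows as the front edge rises, 1.57 upright, stop 1.8; starts 0 to 0.05. Stiff hinge: stays where left; the blade tip lifts it with 1 to 3 N, sliding along its underside. Tip raised 85 mm at 85 mm from the hinge: about 0.75; moved on towards the hinge: more.
- narrow_notch (a point): The same point and axes of the NARROW wiring box, to be left alone: same depth, height, cover and material, but 90 mm wide with a notch and sill 50 mm wide. Which box is on the left varies.
- narrow_cover (a joint): Angle of the narrow box's cover, same meaning; starts 0 to 0.05 and must stay shut.

How it is judged:
By the outcome, as a careful person would: the job done as asked, in the order asked, and still so for the second after the job is handed in, with the robot touching nothing.
It also fails if it takes over 61 s, if anything falls off the work surface, if the arm or the gripper's body presses on something with over 40 N, if the wrist force passes 120 N, or if a joint passes its speed limit or range.

### The arm

A 6-joint arm with a two-finger parallel gripper is mounted at the origin on the work surface. World frame = base frame: x ahead of the robot, y to its left, z up, the work surface at z = 0. Lengths are in mm, angles in rad, forces in N, time in s.
With the tool pointing down it reaches from about 350 to 875 mm from the base axis. Payload 15.5 kg.
Tool frame: the origin (TCP) lies at the very end of the fingers, on their centre line; the grasp point (between the pads) lies 19 mm behind it; z points along the fingers, y is the line along which they close (so a half turn about z gives the same grasp; the last joint's range is limited). The gripper opens to 85 mm and grips with 20 to 120 N. Pads are 22 mm wide; open, the fingers measure 114 mm over their backs; the gripper's body (76 mm by 85 mm) begins 54 mm behind the grasp point. The pads swing forward as they close: fully open they stand 13 mm farther back than shut.
Start: joints at [-1.262, 0.494, 1.345, -0, 1.302, -0.096], TCP at [245.573, -574.735, 231.277] pointing down, gripper open.
Joint ranges: [-2.91, 2.91], [-0.82, 2.16], [0.22, 2.67], [-1.22, 4.37], [0.12, 2.79], [-3.08, 3.08]. Speed limits (rad/s): [1.89, 1.89, 2.57, 3.01, 3.01, 3.01].

### API

Orientations are given as a unit quaternion [w, x, y, z].
In Python, from bench import robot gives the robot as it stands. The module is installed in compiled form; this text tells all that it offers.
- The arm moves only by the tool step_arm, never from a script. Its argument "motion" is a list that holds one entry, the list of rows, each a list of 6 numbers: the shift along the world's x, y, z in m, then the turn, a rotation vector about the world's x, y, z in units of 6 degrees (1.0 is 6 degrees). In form: [[[dx, dy, dz, ax, ay, az], ...]]. A call has 1 to 12 rows; each row is the pose to reach, as a shift and turn from the pose commanded when the call began; what a row does not reach only later rows make up. A row lasts 1/8 s, in which the tool goes at most 62.5 mm and 10.7 degrees, less where a joint would pass 70% of its speed; a pose out of reach is approached as far as the arm can. A call with a gripper value outside its range is refused whole. "jaw" is the finger opening in m, from 0 to 0.0854, set as the call begins (left out, the last holds). The fingers move at their own pace and stop on an object; "grip_force" is the grip in N (left out, the last holds). Time passes only in rows, so rows that repeat a pose let the fingers close. It gives the time, the measured TCP pose, the force, the opening and the grip force at its end, in the units of the state.
- robot.get_obs(): the state, without advancing time (a new reading comes with each control period).
- robot.grab_frame(name): name is "scene" or "top"; returns a dict with "color" (480x640x3 uint8, red, green, blue), "z_map" (480x640 float32, mm along the optical axis (not along the pixel's ray), 0 where there is no reading), "fx", "fy", "cx", "cy" (pixels), "R" (3x3) and "t" (3): a world point X has camera coordinates R X + t. Camera axes: x right, y down, z forward; pixel columns grow to the right and rows downward; lengths in mm; the calibration is good to about 2 mm. A picture is of the moment at which its call begins.
- robot.finish_job(): hands the job in; it is judged then, once.
The state is a dict: "time_s": time; "joints": joint angles; "qd": joint speeds; "joint_torque": joint torques, N m; "tool_pos": TCP position; "eef_rot": TCP orientation; "wrist_force": force on the tool from outside, world axes, zero at the start; "torque": the same for the moment, N m; "gripper_width": finger opening in mm; "gripper_force": force on a finger pad.
Only numpy, scipy, OpenCV 4.12 (cv2) and the standard library are available. Lean on these libraries where they do the work, as an engineer would, in place of code of your own. Each camera call takes 0.05 s, during which the arm holds its last target. There are 200 camera calls.

## Working session

There is one attempt and no reset: what is moved stays moved. The work goes in short steps, Python scripts to look and compute and a tool call to move; the robot and the scene stay as the last step left them, time stands still between calls to the robot, and variables do not carry over. Pictures are saved under pics/ and viewed, at most 10 in all, crops included, and the job is handed in when it is done.

Besides the shell and the picture viewer there is one more tool, called after "Request:" by a JSON object that holds its "name" and its "arguments", one argument or row to a line. step_arm: Moves the arm, as the interface text tells. Its arguments: {"type":"object","properties":{"motion":{"type":"array","items":{"type":"array","items":{"type":"array","items":{"type":"number"}}}},"jaw":{"type":"number"},"grip_force":{"type":"number"}},"required":["motion"]}

```bash
mkdir -p pics; python3 - <<'E'
from bench import robot
import cv2,numpy as np,pickle
d={n:robot.grab_frame(n) for n in("scene","top")}
pickle.dump(d,open("f0.pkl","wb"))
for n,f in d.items():
    cv2.imwrite(f"pics/{n}0.png",f["color"][:,:,::-1]); print(n,f["fx"],f["cx"],f["cy"],np.round(f["R"],3).tolist(),np.round(f["t"]),np.round(-f["R"].T@f["t"]))
o=robot.get_obs();print(o)
E
```

```text
scene 553.5791344922375 328.1247718204698 232.03868276601273 [[0.57, 0.822, 0.021], [0.604, -0.401, -0.689], [-0.558, 0.406, -0.724]] [-329. -332. 1129.] [1018. -321.  596.]
top 436.128935952761 311.9201978779731 243.51088001154548 [[0.003, -1.0, 0.006], [-0.988, -0.004, -0.153], [0.153, -0.005, -0.988]] [-17. 589. 750.] [467. -11. 831.]
{'time_s': 0.1, 'joints': array([-1.26250118e+00,  4.94137990e-01,  1.34607333e+00,  9.02154326e-06,
        1.30251718e+00, -9.55138796e-02]), 'qd': array([-0.00190599, -0.00133168, -0.00282471,  0.0002418 ,  0.00106964,
        0.00038415]), 'joint_torque': array([ 2.84334696e-03, -8.83580875e+01, -3.84564722e+01, -4.68065718e-04,
        5.11118895e-03,  1.89424208e-05]), 'tool_pos': array([ 245.47373144, -574.4146537 ,  230.7479419 ]), 'eef_rot': array([-5.65175227e-04,  9.79686514e-01,  2.00534314e-01, -5.59837873e-05]), 'wrist_force': array([0.41555104, 0.1730677 , 0.01318521]), 'torque': array([-0.01408128,  0.00560924,  0.02132835]), 'gripper_force': 0.0, 'gripper_width': 85.36716370998894}
```

View pics/scene0.png

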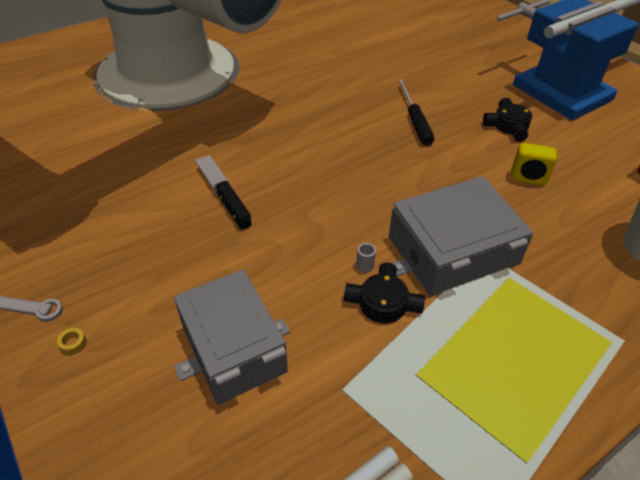

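View pics/top0.png

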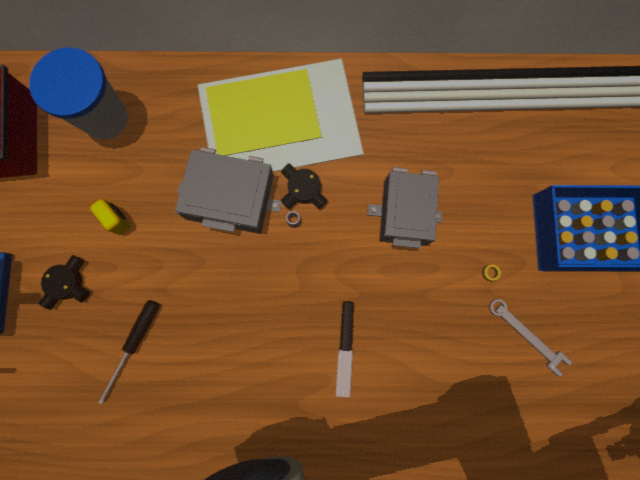

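The top view shows the wide box at about (227,190) with its hinge barrels on the far side, and the narrow box at (410,207). The blade tool has its handle at (347,325) and its tip at (343,396), pointing towards the robot. Next I measure these.

```bash
cat > h.py <<'E'
import numpy as np,cv2
def cloud(f):
    v,u=np.mgrid[:480,:640]; z=f["z_map"].astype(float)
    c=np.stack([(u-f["cx"])/f["fx"]*z,(v-f["cy"])/f["fy"]*z,z],-1)
    return (c-f["t"])@f["R"]
def ray(f,uv,h):
    uv=np.atleast_2d(uv).astype(float)
    d=np.c_[(uv[:,0]-f["cx"])/f["fx"],(uv[:,1]-f["cy"])/f["fy"],np.ones(len(uv))]@f["R"]
    o=-f["R"].T@f["t"]; return o+d*((h-o[2])/d[:,2])[:,None]
def rect(P):
    (c,s,a)=cv2.minAreaRect(P[:,:2].astype(np.float32)); 
    return np.round(c,1),np.round(s,1),round(a,2)
def big(m):
    n,l,s,_=cv2.connectedComponentsWithStats(m.astype(np.uint8)); return l==1+np.argmax(s[1:,4])
E
python3 - <<'E'
import pickle,numpy as np
from h import *
d=pickle.load(open("f0.pkl","rb"))
for n,rois in {"top":{"wide":(170,140,285,245),"nar":(360,160,450,255),"tool":(325,290,365,405)},"scene":{"wide":(380,175,535,295),"nar":(170,265,295,405),"tool":(185,145,260,235)}}.items():
    f=d[n];X=cloud(f);g=f["color"].astype(int)
    for k,(a,b,c,e) in rois.items():
        M=np.zeros((480,640),bool);M[b:e,a:c]=1
        if k!="tool":
            m=big(M&(X[...,2]>56)&(X[...,2]<80)); P=X[m]; print(n,k,"z",np.round(np.percentile(P[:,2],[5,50,95]),1),rect(P))
            px=np.argwhere(m)[:,::-1]; Q=ray(f,px,65); print("   ray65",rect(Q))
        else:
            hm=big(M&(g.max(-1)<60)); bm=big(M&(g.min(-1)>90))
            for nm,m,h in(("handle",hm,28),("blade",bm,17.5)):
                print(n,nm,m.sum(),"z",np.round(np.percentile(X[m][:,2],[5,50,95]),1),rect(X[m]),"ray",rect(ray(f,np.argwhere(m)[:,::-1],h)))
E
```

```text
top wide z [63.8 68.6 71.8] (array([692.4, 145.6]), array([150.7, 130.4]), 79.18)
   ray65 (array([691.1, 145.5]), array([152.7, 129.7]), 79.19)
top nar z [62.7 65.8 68.4] (array([ 661.6, -195.1]), array([ 90.3, 130.2]), 84.3)
   ray65 (array([ 660.2, -194.3]), array([ 91.1, 129.9]), 84.4)
top handle 514 z [23.9 26.9 29.4] (array([436.5, -61.1]), array([84.6, 81.7]), 14.33) ray (array([441.3, -78.7]), array([19.8, 85.8]), 85.94)
top blade 659 z [13.6 17.  23.4] (array([395. , -61.9]), array([169.1,  52. ]), 18.03) ray (array([356.5, -73.6]), array([25.9, 80.6]), 86.1)
scene wide z [60.4 68.  71. ] (array([694. , 143.3]), array([152.8, 131.8]), 79.29)
   ray65 (array([693.7, 142. ]), array([159.8, 137.9]), 79.11)
scene nar z [62.2 65.6 67.7] (array([ 662.8, -197.7]), array([ 90.3, 131.7]), 84.25)
   ray65 (array([ 664.3, -198.4]), array([ 90.4, 133.8]), 84.16)
scene handle 807 z [ 5.5 25.6 28.1] (array([ 713.3, -184.2]), array([ 42.5, 665.7]), 69.51) ray (array([454.8, -87.3]), array([ 25.4, 108.4]), 86.02)
scene blade 472 z [14.1 16.3 18.9] (array([ 658.5, -177.3]), array([ 41.3, 772.4]), 71.3) ray (array([354.5, -75.1]), array([26.4, 75.2]), 86.93)
```

```bash
python3 - <<'E'
import pickle,numpy as np
from h import *
d=pickle.load(open("f0.pkl","rb"))
a=np.radians(-10.8); ex=np.array([np.cos(a),np.sin(a)]); ey=np.array([-ex[1],ex[0]])
for n,(x0,y0,x1,y1) in {"top":(170,140,275,245),"scene":(380,175,535,295)}.items():
    f=d[n];X=cloud(f);M=np.zeros((480,640),bool);M[y0:y1,x0:x1]=1
    P=X[M]; s=P[:,:2]@ex; w=P[:,:2]@ey; h=P[:,2]
    k=big(M&(X[...,2]>57)); Q=X[k];s=Q[:,:2]@ex;w=Q[:,:2]@ey
    wl,wh=np.percentile(w,[.5,99.5]);print(n,"w",wl,wh,(wl+wh)/2)
    for c in np.linspace(-60,60,7):
        m=abs(w-(wl+wh)/2-c)<8; ss=s[m]
        print(round(c),np.round([ss.min(),ss.max()],1),"z front/mid/back",[round(np.median(Q[m,2][abs(ss-ss.min()-t)<8]),1) for t in(12,60,108)])
    # sill
    k=M&(X[...,2]>34)&(X[...,2]<48); Q=X[k];s=Q[:,:2]@ex;w=Q[:,:2]@ey; m=(s<650)
    if m.any(): print("low pts w range",np.percentile(w[m],[2,50,98]),"s",np.percentile(s[m],[2,50,98]))
E
```

```text
top w 197.5946773132811 346.4295224696401 272.0120998914606
-60 [587.6 717.7] z front/mid/back [np.float64(70.4), np.float64(68.4), np.float64(65.8)]
-40 [587.8 718. ] z front/mid/back [np.float64(70.4), np.float64(68.7), np.float64(65.5)]
-20 [588.2 708. ] z front/mid/back [np.float64(70.4), np.float64(69.1), np.float64(65.5)]
0 [588.2 707.9] z front/mid/back [np.float64(70.3), np.float64(69.2), np.float64(66.1)]
20 [588.6 708.1] z front/mid/back [np.float64(70.3), np.float64(69.0), np.float64(65.8)]
40 [587.9 717.1] z front/mid/back [np.float64(70.2), np.float64(69.2), np.float64(66.2)]
60 [588.1 717.2] z front/mid/back [np.float64(70.0), np.float64(68.6), np.float64(65.6)]
low pts w range [197.69946976 269.07255866 336.49544669] s [576.25384028 586.62966604 633.50945046]
scene w 194.93744829912288 344.30228908469076 269.61986869190685
-60 [589.4 720.2] z front/mid/back [np.float64(69.7), np.float64(68.2), np.float64(65.4)]
-40 [589.9 720. ] z front/mid/back [np.float64(70.0), np.float64(68.8), np.float64(65.6)]
-20 [589.2 710.8] z front/mid/back [np.float64(70.0), np.float64(69.0), np.float64(65.7)]
0 [589.6 710.6] z front/mid/back [np.float64(70.3), np.float64(68.8), np.float64(65.6)]
20 [589.4 710.7] z front/mid/back [np.float64(70.2), np.float64(68.9), np.float64(65.8)]
40 [589.6 720.6] z front/mid/back [np.float64(70.1), np.float64(68.9), np.float64(65.5)]
60 [589.7 720. ] z front/mid/back [np.float64(69.9), np.float64(68.3), np.float64(65.5)]
low pts w range [194.58318777 195.73281813 196.95590129] s [590.36430895 621.58852658 648.63251898]
```

Request:
{"name": "step_arm", "arguments": {
  "motion": [
    [[0.015,0.045,0,0,0,-0.4],[0.03,0.09,0,0,0,-0.8],[0.05,0.14,0,0,0,-1.2],[0.066,0.19,0,0,0,-1.7],[0.084,0.24,0,0,0,-2.1],[0.1,0.29,-0.02,0,0,-2.6],[0.12,0.34,-0.04,0,0,-3.1],[0.137,0.39,-0.07,0,0,-3.5],[0.155,0.44,-0.1,0,0,-4],[0.168,0.48,-0.125,0,0,-4.3],[0.1738,0.497,-0.14,0,0,-4.45],[0.1738,0.497,-0.14,0,0,-4.45]]
  ],
  "jaw": 0.07
}}

```text
time_s: 1.6
tool_pos: [418.9, -76.6, 90.5]
eef_rot: [-0.0, 1.0, -0.03, -0.001]
wrist_force: [0.6, -0.6, 0.5]
gripper_width: 70.1
gripper_force: 0.0
```

Request:
{"name": "step_arm", "arguments": {
  "motion": [
    [[0,0,-0.02,0,0,0],[0,0,-0.045,0,0,0],[0,0,-0.065,0,0,0],[0,0,-0.08,0,0,0],[0,0,-0.086,0,0,0],[0,0,-0.086,0,0,0],[0,0,-0.086,0,0,0]]
  ],
  "jaw": 0.07
}}

```text
time_s: 2.48
tool_pos: [419.7, -78.1, 5.9]
eef_rot: [0.0, 1.0, -0.031, 0.0]
wrist_force: [0.1, 0.4, -0.2]
gripper_width: 70.2
gripper_force: 0.0
```

Request:
{"name": "step_arm", "arguments": {
  "motion": [
    [[0,0,0,0,0,0],[0,0,0,0,0,0],[0,0,0,0,0,0],[0,0,0,0,0,0],[0,0,0,0,0,0],[0,0,0,0,0,0],[0,0,0,0,0,0],[0,0,0,0,0,0]]
  ],
  "jaw": 0.0,
  "grip_force": 70
}}

```text
time_s: 3.48
tool_pos: [419.5, -77.7, 5.7]
eef_rot: [0.0, 1.0, -0.031, 0.0]
wrist_force: [-1.5, 1.3, 12.9]
gripper_width: 18.3
gripper_force: 68.4
```

Request:
{"name": "step_arm", "arguments": {
  "motion": [
    [[0,0,0.01,0,0,0],[0,0,0.03,0,0,0],[0,0,0.06,0,0,0],[0,0,0.09,0,0,0],[0,0,0.11,0,0,0],[0,0,0.12,0,0,0],[0,0,0.12,0,0,0]]
  ]
}}

```text
time_s: 4.35
tool_pos: [419.5, -77.8, 125.7]
eef_rot: [0.0, 1.0, -0.031, 0.0]
wrist_force: [0.2, -0.1, -1.2]
gripper_width: 19.0
gripper_force: 68.8
```

```bash
python3 - <<'E'
from bench import robot
import cv2
f=robot.grab_frame("scene"); cv2.imwrite("pics/s1.png",cv2.resize(f["color"][60:300,60:380,::-1],(640,480)))
o=robot.get_obs();print(o["tool_pos"],o["joints"],o["wrist_force"],o["torque"],o["gripper_width"])
E
```

```text
[419.23133861 -77.68194266 125.08848522] [-3.23466716e-01  3.83919424e-01  1.94327711e+00  6.75268630e-06
  8.14447917e-01  1.30948286e+00] [-0.06333445  0.3459306  -0.98993677] [ 0.0028579  -0.0047869  -0.02110934] 18.19079247401878
```

View pics/s1.png

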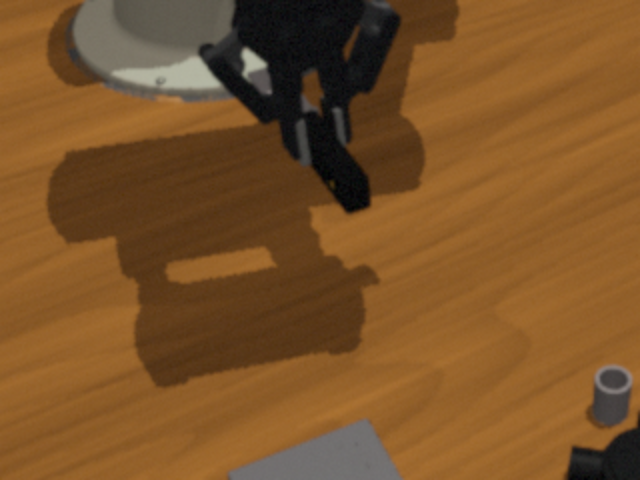

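The tool is held level, with the handle at (335,160) in the crop. Next I turn it about 173° and carry it to in front of the wide notch.

Request:
{"name": "step_arm", "arguments": {
  "motion": [
    [[0.003,0.01,0,0,0,0.8],[0.006,0.02,0,0,0,2],[0.009,0.03,0,0,0,3.3],[0.012,0.04,0,0,0,4.6],[0.015,0.05,0,0,0,5.9],[0.018,0.06,0,0,0,7.2],[0.021,0.075,0,0,0,8.6],[0.024,0.09,0,0,0,10],[0.028,0.1,0,0,0,11.4],[0.031,0.11,0,0,0,12.8],[0.034,0.12,0,0,0,13.9],[0.037,0.13,0,0,0,14.4]]
  ]
}}

```text
time_s: 5.9
tool_pos: [456.0, 52.7, 124.4]
eef_rot: [-0.001, 0.749, 0.662, -0.001]
wrist_force: [-0.2, -0.3, -1.4]
gripper_width: 18.4
gripper_force: 68.8
```

Request:
{"name": "step_arm", "arguments": {
  "motion": [
    [[0.003,0.01,0,0,0,0.8],[0.006,0.02,0,0,0,2],[0.009,0.03,0,0,0,3.3],[0.012,0.04,0,0,0,4.6],[0.015,0.05,0,0,0,5.9],[0.018,0.06,0,0,0,7.2],[0.021,0.075,0,0,0,8.6],[0.024,0.09,0,0,0,10],[0.028,0.1,0,0,0,11.4],[0.031,0.11,0,0,0,12.8],[0.034,0.12,0,0,0,13.9],[0.037,0.13,0,0,0,14.4]]
  ]
}}

```text
time_s: 7.4
tool_pos: [493.2, 182.7, 124.7]
eef_rot: [-0.0, 0.093, 0.996, -0.0]
wrist_force: [0.2, -0.3, -0.7]
gripper_width: 18.6
gripper_force: 68.8
```

Request:
{"name": "step_arm", "arguments": {
  "motion": [
    [[0,0,-0.01,0,0,0],[0,0,-0.03,0,0,0],[0,0,-0.05,0,0,0],[0,0,-0.07,0,0,0],[0,0,-0.08,0,0,0],[0,0,-0.086,0,0,0],[0,0,-0.086,0,0,0],[0,0,-0.086,0,0,0]]
  ]
}}

```text
time_s: 8.4
tool_pos: [493.7, 182.3, 39.7]
eef_rot: [0.0, 0.094, 0.996, 0.0]
wrist_force: [0.3, -0.8, -0.6]
gripper_width: 18.5
gripper_force: 68.8
```

```bash
cat > look.py <<'E'
from bench import robot
import cv2,sys,pickle,numpy as np
n,nm,a,b,c,d,k=sys.argv[1],sys.argv[2],*map(int,sys.argv[3:8])
f=robot.grab_frame(n);pickle.dump(f,open(nm+".pkl","wb")); cv2.imwrite(f"pics/{nm}.png",cv2.resize(f["color"][b:d,a:c,::-1],None,fx=k,fy=k,interpolation=cv2.INTER_CUBIC))
o=robot.get_obs()
from scipy.spatial.transform import Rotation as R
q=o["eef_rot"];r=R.from_quat([q[1],q[2],q[3],q[0]]).as_matrix()
print(o["time_s"],o["tool_pos"],"xaxis yaw",np.degrees(np.arctan2(r[1,0],r[0,0])),"z",r[:,2],o["wrist_force"],o["gripper_width"],o["joints"])
E
python3 look.py top t2 150 120 350 320 3
```

```text
8.45 [493.70595564 182.3353585   39.79900417] xaxis yaw 169.22837365363938 z [ 9.08878458e-04  1.81511291e-04 -9.99999570e-01] [-0.83493984 -0.00820907 -1.08559433] 18.637004678326047 [ 2.40320282e-01  6.29713689e-01  1.77459835e+00 -5.96055199e-05
  7.36354657e-01 -1.14243170e+00]
```

View pics/t2.png

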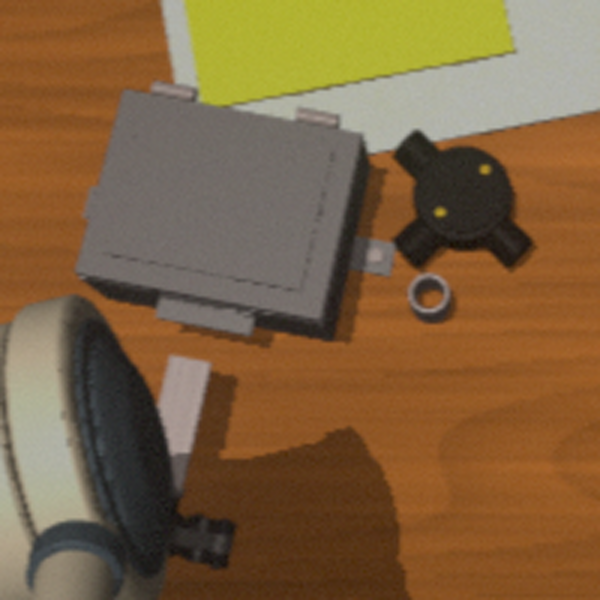

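The blade is at crop (188,358), lined up with the sill at (158–255, 315) and possibly a few mm to the left of its centre. I'll quantify that.

```bash
python3 - <<'E'
import pickle,numpy as np
from h import *
f=pickle.load(open("t2.pkl","rb"))
a=np.radians(-10.8); ex=np.array([np.cos(a),np.sin(a)]); ey=np.array([-ex[1],ex[0]])
for n,p,h in(("tipL",(171,355),51.5),("tipR",(211,361),51.5),("sillL",(158,316),41),("sillR",(253,333),41)):
    P=ray(f,(150+p[0]/3,120+p[1]/3),h)[0,:2]; print(n,P@ex,P@ey)
X=cloud(f);
for u,v in((190,375),(195,395),(185,420)): print(X[120+v//3,150+u//3])
o=np.array([493.7,182.3]);print("tcp",o@ex,o@ey)
E
```

```text
tipL 553.2087699450559 283.123588567523
tipR 554.2394844695615 258.6685037233431
sillL 576.5800185500336 299.2170222790678
sillR 577.3695061707103 239.73948748490741
[584.34174385 163.19924864  51.28941786]
[573.1354972  158.72459659  53.42627961]
[557.29057855 166.15374083  49.57027911]
tcp 450.795602035776 271.5811208188122
```

Aligned within 2 mm. Inserting 75 mm along the box axis.

Request:
{"name": "step_arm", "arguments": {
  "motion": [
    [[0.01,-0.0019,0,0,0,0],[0.02,-0.0038,0,0,0,0],[0.03,-0.0057,0,0,0,0],[0.04,-0.0076,0,0,0,0],[0.05,-0.0095,0,0,0,0],[0.06,-0.0115,0,0,0,0],[0.068,-0.013,0,0,0,0],[0.0737,-0.0141,0,0,0,0],[0.0737,-0.0141,0,0,0,0],[0.0737,-0.0141,0,0,0,0]]
  ]
}}

```text
time_s: 9.7
tool_pos: [566.7, 168.2, 39.2]
eef_rot: [-0.0, 0.094, 0.996, -0.0]
wrist_force: [-0.2, 0.0, -1.5]
gripper_width: 18.8
gripper_force: 68.8
```

Request:
{"name": "step_arm", "arguments": {
  "motion": [
    [[0,0,0.005,0,0,0],[0,0,0.01,0,0,0],[0,0,0.015,0,0,0],[0,0,0.02,0,0,0],[0,0,0.025,0,0,0],[0,0,0.03,0,0,0],[0.002,-0.0004,0.035,0,0,0],[0.003,-0.0006,0.04,0,0,0],[0.004,-0.0008,0.045,0,0,0],[0.005,-0.001,0.05,0,0,0],[0.005,-0.001,0.05,0,0,0]]
  ]
}}

```text
time_s: 11.08
tool_pos: [572.4, 167.2, 89.7]
eef_rot: [0.0, 0.094, 0.996, 0.0]
wrist_force: [0.5, 0.8, -0.7]
gripper_width: 18.6
gripper_force: 68.8
```

```bash
python3 look.py scene s3 330 100 590 300 3
```

```text
11.125 [572.27057054 167.19910879  89.50190205] xaxis yaw 169.23354936527093 z [ 5.60564715e-04  1.19056666e-04 -9.99999836e-01] [-0.57105884 -0.30727238 -1.33602396] 18.566769006142493 [ 1.84113408e-01  6.19558437e-01  1.56458660e+00  1.76403041e-05
  9.56874733e-01 -1.19878312e+00]
```

View pics/s3.png

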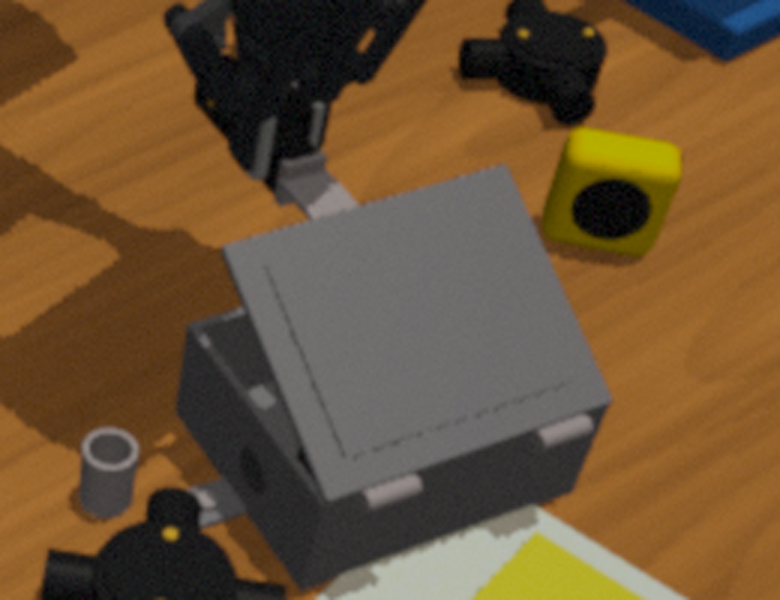

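The cover is rising on the blade, with the blade visible at crop (325,190). I continue up and inward.

Request:
{"name": "step_arm", "arguments": {
  "motion": [
    [[0.003,-0.0006,0.006,0,0,0],[0.006,-0.0012,0.012,0,0,0],[0.01,-0.0019,0.02,0,0,0],[0.015,-0.0029,0.028,0,0,0],[0.02,-0.0038,0.035,0,0,0],[0.025,-0.0048,0.04,0,0,0],[0.03,-0.0057,0.045,0,0,0],[0.034,-0.0065,0.045,0,0,0],[0.038,-0.0073,0.045,0,0,0],[0.042,-0.008,0.045,0,0,0],[0.042,-0.008,0.045,0,0,0]]
  ]
}}

```text
time_s: 12.5
tool_pos: [614.4, 159.1, 134.1]
eef_rot: [0.0, 0.094, 0.996, 0.0]
wrist_force: [-0.4, 0.4, -1.3]
gripper_width: 18.4
gripper_force: 68.8
```

```bash
python3 look.py scene s4 330 70 590 270 3
```

```text
12.55 [614.24675712 159.14346334 134.15320149] xaxis yaw 169.2327242459298 z [ 1.45653996e-04 -1.98319480e-05 -9.99999989e-01] [-0.17188911 -0.98264515 -1.49608163] 18.448193805700637 [ 1.59468765e-01  6.07175367e-01  1.42697530e+00 -4.77467591e-05
  1.10730133e+00 -1.22338181e+00]
```

View pics/s4.png

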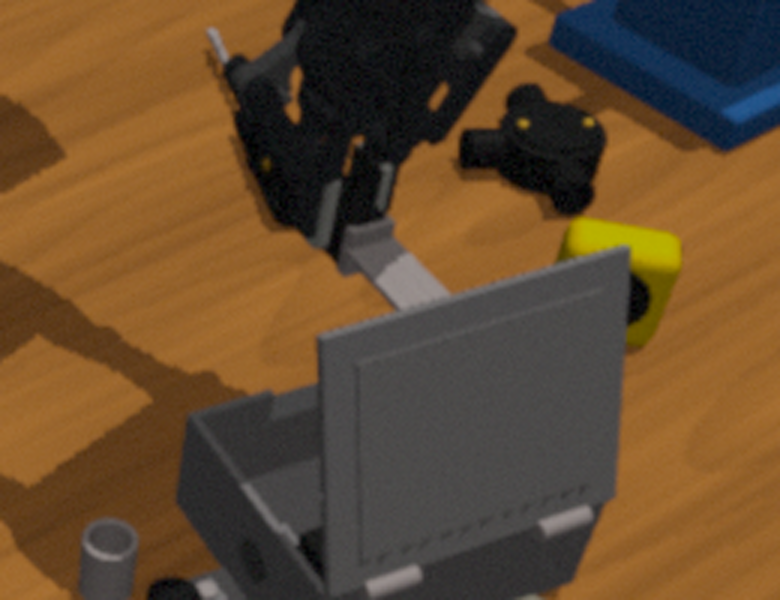

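The cover stands near 70°. Backing the blade straight out, then reversing the turn.

Request:
{"name": "step_arm", "arguments": {
  "motion": [
    [[-0.006,0.0011,0,0,0,0],[-0.015,0.0029,0,0,0,0],[-0.027,0.0051,0,0,0,0],[-0.04,0.0076,0,0,0,0],[-0.053,0.0101,0,0,0,0],[-0.066,0.0126,0,0,0,0],[-0.08,0.0153,0,0,0,0],[-0.094,0.018,0,0,0,0],[-0.108,0.0206,0,0,0,0],[-0.118,0.0222,0,0,0,0],[-0.1205,0.0222,0,0,0,0],[-0.1205,0.0222,0,0,0,0]]
  ]
}}

```text
time_s: 14.05
tool_pos: [493.8, 181.4, 134.4]
eef_rot: [0.0, 0.094, 0.996, 0.0]
wrist_force: [0.9, -0.5, -0.6]
gripper_width: 18.7
gripper_force: 68.9
```

Request:
{"name": "step_arm", "arguments": {
  "motion": [
    [[-0.003,-0.01,0,0,0,-0.8],[-0.006,-0.02,0,0,0,-2],[-0.009,-0.03,0,0,0,-3.3],[-0.012,-0.04,0,0,0,-4.6],[-0.015,-0.05,0,0,0,-5.9],[-0.018,-0.06,0,0,0,-7.2],[-0.021,-0.075,0,0,0,-8.6],[-0.024,-0.09,0,0,0,-10],[-0.028,-0.1,0,0,0,-11.4],[-0.031,-0.11,0,0,0,-12.8],[-0.034,-0.12,0,0,0,-13.9],[-0.037,-0.13,0,0,0,-14.4]]
  ]
}}

```text
time_s: 15.55
tool_pos: [457.0, 50.8, 134.3]
eef_rot: [0.0, 0.751, 0.661, 0.0]
wrist_force: [-0.1, 0.1, -1.2]
gripper_width: 18.5
gripper_force: 68.8
```

Request:
{"name": "step_arm", "arguments": {
  "motion": [
    [[-0.003,-0.01,0,0,0,-0.8],[-0.006,-0.02,0,0,0,-2],[-0.009,-0.03,0,0,0,-3.3],[-0.012,-0.04,0,0,0,-4.6],[-0.015,-0.05,0,0,0,-5.9],[-0.018,-0.06,0,0,0,-7.2],[-0.021,-0.075,0,0,0,-8.6],[-0.024,-0.09,0,0,0,-10],[-0.028,-0.1,0,0,0,-11.4],[-0.031,-0.11,0,0,0,-12.8],[-0.034,-0.12,0,0,0,-13.9],[-0.037,-0.13,0,0,0,-14.4]]
  ]
}}

```text
time_s: 17.05
tool_pos: [419.6, -79.3, 134.3]
eef_rot: [0.0, 0.999, -0.032, 0.0]
wrist_force: [0.0, 0.1, -1.2]
gripper_width: 18.2
gripper_force: 68.8
```

```bash
python3 look.py scene s5 60 60 570 410 1; python3 - <<'E'
import pickle,numpy as np
from h import *
f=pickle.load(open("s5.pkl","rb"));X=cloud(f)
m=np.zeros((480,640),bool);m[110:290,420:560]=1
a=np.radians(-10.8); ex=np.array([np.cos(a),np.sin(a)]); ey=np.array([-ex[1],ex[0]])
s=X[...,:2]@ex;w=X[...,:2]@ey;h=X[...,2]
k=m&(h>85)&(s>600)&(s<760)&(w>200)&(w<340)
p=np.polyfit(h[k],s[k],1);print(k.sum(),"zmax",h[k].max(),"angle",np.arctan2(1,-p[0]))
E
```

```text
17.1 [419.43476644 -80.06678873 134.30593489] xaxis yaw -3.750200379451745 z [ 2.11059640e-04 -3.51998519e-04 -9.99999916e-01] [ 0.68672093  0.34341068 -1.55577053] 18.30378169507638 [-3.28445516e-01  3.67578314e-01  1.93190725e+00 -3.55439180e-04
  8.41793797e-01  1.30804092e+00]
6679 zmax 175.19834930244977 angle 1.207682821716834
```

View pics/s5.png

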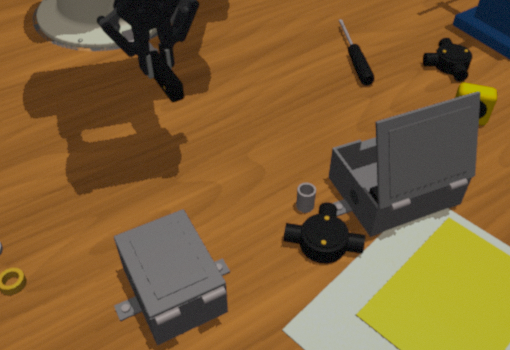

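The cover stays at about 1.21 rad, and the narrow box is shut. Lowering the tool.

Request:
{"name": "step_arm", "arguments": {
  "motion": [
    [[0,0,-0.015,0,0,0],[0,0,-0.04,0,0,0],[0,0,-0.065,0,0,0],[0,0,-0.09,0,0,0],[0,0,-0.107,0,0,0],[0,0,-0.115,0,0,0],[0,0,-0.12,0,0,0],[0,0,-0.123,0,0,0],[0,0,-0.125,0,0,0],[0,0,-0.127,0,0,0],[0,0,-0.127,0,0,0]]
  ]
}}

```text
time_s: 18.48
tool_pos: [419.6, -78.7, 7.3]
eef_rot: [0.0, 1.0, -0.031, 0.0]
wrist_force: [0.2, -0.1, -0.5]
gripper_width: 18.6
gripper_force: 68.8
```

Request:
{"name": "step_arm", "arguments": {
  "motion": [
    [[0,0,-0.0005,0,0,0],[0,0,-0.001,0,0,0],[0,0,-0.0014,0,0,0],[0,0,-0.0014,0,0,0],[0,0,-0.0014,0,0,0]]
  ]
}}

```text
time_s: 19.1
tool_pos: [419.6, -78.6, 5.9]
eef_rot: [-0.0, 1.0, -0.031, 0.0]
wrist_force: [0.6, -0.7, -0.7]
gripper_width: 19.1
gripper_force: 68.8
```

Request:
{"name": "step_arm", "arguments": {
  "motion": [
    [[0,0,-0.0003,0,0,0],[0,0,-0.0006,0,0,0],[0,0,-0.0006,0,0,0],[0,0,-0.0006,0,0,0]]
  ]
}}

```text
time_s: 19.6
tool_pos: [419.6, -78.6, 5.7]
eef_rot: [0.0, 1.0, -0.031, 0.0]
wrist_force: [-2.1, 0.6, 13.9]
gripper_width: 18.5
gripper_force: 71.0
```

Contact with the bench. Opening gently, then rising.

Request:
{"name": "step_arm", "arguments": {
  "motion": [
    [[0,0,0.0003,0,0,0],[0,0,0.0003,0,0,0],[0,0,0.0003,0,0,0],[0,0,0.0003,0,0,0],[0,0,0.0003,0,0,0],[0,0,0.0003,0,0,0]]
  ],
  "jaw": 0.06,
  "grip_force": 20
}}

```text
time_s: 20.35
tool_pos: [419.6, -78.6, 5.6]
eef_rot: [-0.0, 1.0, -0.031, -0.0]
wrist_force: [1.0, 0.1, -0.1]
gripper_width: 60.1
gripper_force: 0.0
```

Request:
{"name": "step_arm", "arguments": {
  "motion": [
    [[0,0,0.01,0,0,0],[0,0,0.03,0,0,0],[0,0,0.06,0,0,0],[0,0,0.1,0,0,0],[0,-0.03,0.14,0,0,0],[0,-0.08,0.17,0,0,0],[0,-0.13,0.19,0,0,0],[0,-0.18,0.2,0,0,0],[0,-0.2,0.2,0,0,0],[0,-0.2,0.2,0,0,0]]
  ]
}}

```text
time_s: 21.6
tool_pos: [419.2, -279.0, 205.6]
eef_rot: [-0.0, 0.999, -0.032, -0.0]
wrist_force: [-1.0, 1.0, -0.5]
gripper_width: 60.0
gripper_force: 0.0
```

```bash
python3 look.py top t6 0 0 640 480 1
```

```text
21.65 [ 419.05950347 -277.88657019  205.31482728] xaxis yaw -3.602040464438204 z [-8.37553095e-04  1.04105224e-03 -9.99999107e-01] [ 0.22855395 -0.16049288 -0.56115657] 60.02340843314394 [-7.04521209e-01  3.54313360e-01  1.67448883e+00  2.79374632e-04
  1.11410289e+00  9.29019664e-01]
```

View pics/t6.png

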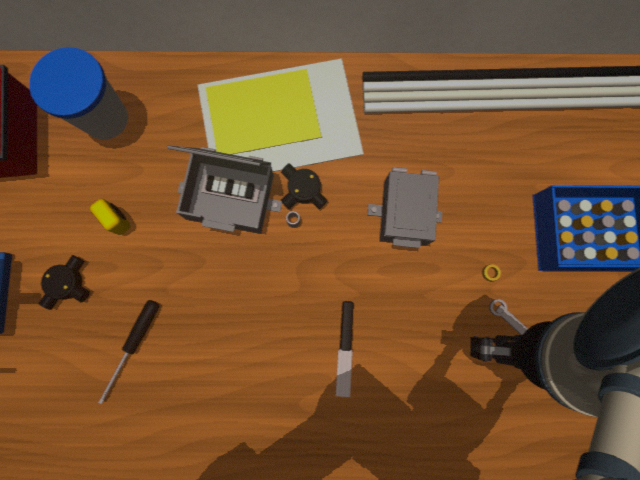

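The tool lies flat at (346,350), the wide cover stands open at (227,155), and the narrow box at (410,207) is shut.

```bash
python3 -c "
from bench import robot
print(robot.finish_job())"
```

```text
the job is handed in; nothing more can be done
None
```

The job is handed in: the wide box's cover was levered open with the blade and stands by itself at about 1.2 rad, the narrow box's cover is shut, and the tool is lying flat at its original spot, all in about 22 s.

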